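# Riddle a pan of mixed empties over the grate

## Task

Sort the returned empties: lift the loose cover off the tipping pan and set it flat on the bench, grip up, then raise the pan by its knob so that everything rolls out onto the grate, and lower the pan gently back to rest. The small vials drop through into the basin; pick the big jar that stays on the bars off and put it in the small steel tray on the robot's side of the stand. Leave the foam block, the timer and the blue carton where they stand.

Things in the scene. Friction and masses are not known exactly. Their poses are not given: they have to be found in the camera images.
- cover_grip (a point): Centre of the bar grip on the loose grey cover of the pan: a shoe-box lid 148 x 152 mm (x, y), 20 mm deep, 0.14 kg, z up. Bar 70 mm long along x, 20 mm wide along y, 20 mm high, centre 38 mm above the skirts' lower edge (and above the bench once set down flat), 18 mm above the lid's top; 8 mm gap under it. The skirts hang 17 mm outside the pan with 3 mm play: lift straight up.
- pan (a joint): Tipping pan's hinge, rad: 0 = level on its posts (start), grows as the knob end is lifted, stop at 1.1; turns about x of pan_hinge. Almost frictionless: let go, it crashes down to 0. By 0.6 contents roll out over the lip, at 1.0 all is out. Steel pan 130 mm wide, 140 mm long inside, open at the lip; floor slopes 8 degrees down to the back wall; walls end 52 mm above the hinge.
- pan_hinge (a point): Point on the pan's hinge axis, mid-width, under the pan's open lip, 120 mm above the bench, fixed to the stand. x = hinge axis; +y points level from the lip toward the pan's back wall and knob, -y over the grate; z up.
- pan_knob (a point): Centre of the pan's black knob: a barrel 24 mm in diameter, 30 mm long along x (flat ends; x parallel to the hinge), on a 10 mm shank 55 mm behind the back wall; 195 mm from the hinge along the pan, 5 mm above it. Axes turn with the pan. Free beside, and below to a 4 mm base plate. Pinched on its flat ends it turns between the pads as the pan tips, so the gripper may stay upright.
- grate (a point): Centre of the grate's top, 78 mm above the bench, fixed; axes as pan_hinge (which is 118 mm in +y, 42 mm up from here). Four 6 mm bars along x at y = +84, +28, -28, -84 mm, 50 mm clear between; a fifth at y = -118 mm, 42 mm higher, is the end stop. Basin floor 74 mm below the bar tops. Cheeks at x = +/-80 mm rise 42 mm above the bar tops.
- jar_mid (a point): Centre of the big round white jar with ribbed grey screw lid, 60 mm in diameter over its whole length of 94 mm, about 0.12 kg; z along the jar to the lid. At the start it lies in the pan at the back wall, axis along the hinge. Too thick for the grate: lying between two bars, along them, its centre is 12 to 18 mm above the bar tops.
- tray: Small pressed steel tray, 94 mm (its x) by 136 mm (its y), 20 mm high, floor 3 mm thick, sloping rim, fixed to the bench; origin at the centre of its underside. Flat floor 76 x 106 mm: the jar fits lying along y, its centre then about 31 mm above the bench. On the bench on the robot's side of the stand, left or right.
- foam_block: Bystander: white foam block, 60 x 48 x 75 mm with the green-topped tubes in it; origin at the centre of its underside. Stands where the tray does not, left or right.
- timer: Bystander: countdown timer, 62 x 62 x 18 mm; origin at the centre of its underside.
- film_box: Bystander: blue and white carton, 66 (its x) x 98 x 122 mm high, at the left; origin at the centre of its underside.
- vial_1_mid (a point): Centre of a small white capped vial with grey cap, 27 mm in diameter, 58 mm long along z, 20 g; at the start it lies in the pan. It drops through the grate.
- vial_2_mid (a point): Centre of a small white capped vial with grey cap, 27 mm in diameter, 58 mm long along z, 20 g; at the start it lies in the pan. It drops through the grate.
- vial_3_mid (a point): Centre of a small white capped vial with grey cap, 27 mm in diameter, 58 mm long along z, 20 g; at the start it lies in the pan. It drops through the grate.
- jar: The same jar's body; origin at the centre of its bottom end, z toward the lid.
Mind the look-alikes: they are no part of the job. There is more than one size of the part that bears cover_grip; the job needs the smaller. What is shaped like the tray but green is not meant.

How it is judged:
By the outcome, as a careful person would: the job done as asked, in the order asked, and still so for the second after the job is handed in, with the robot touching nothing.
It also fails if it takes over 70 s, if anything falls off the work surface, if the arm or the gripper's body presses on something with over 40 N, if the wrist force passes 120 N, or if a joint passes its speed limit or range.

## Robot

A 6-joint arm with a two-finger parallel gripper is mounted at the origin on the work surface; the furniture and walls round the work are solid. World frame = base frame: x ahead of the robot, y to its left, z up, the work surface at z = 0. Lengths are in m, angles in rad, forces in N, time in s.
With the tool pointing down it reaches from about 0.425 to 0.95 m from the base axis. Payload 3.5 kg.
Tool frame: the origin (TCP) lies at the very end of the fingers, on their centre line; the grasp point (between the pads) lies 19 mm behind it; z points along the fingers, y is the direction in which the jaws open and shut (so a half turn about z gives the same grasp; the last joint's range is limited). The gripper opens to 85 mm and grips with 20 to 120 N. Pads are 22 mm wide; open, the fingers measure 114 mm over their backs; the gripper's body (76 mm by 85 mm) begins 54 mm behind the grasp point. The pads swing forward as they close: fully open they stand 13 mm farther back than shut.
Start: joints at [-1.498, 0.286, 1.577, -0, 1.279, -0.15], TCP at [0.149, -0.658, 0.231] pointing down, gripper open.
Joint ranges: [-2.77, 2.77], [-0.9, 2.22], [0.21, 2.48], [-1.53, 4.67], [0.24, 2.81], [-2.84, 2.84]. Speed limits (rad/s): [2.79, 2.79, 3.14, 3.14, 3.14, 3.14].

## Interface

Orientations are given as a 3x3 rotation matrix whose columns are the frame's x, y, z axes.
In Python, from workcell import bot, cams, workorder gives the robot as it stands.
- The arm moves only by the tool servo_tool, never from a script. Its argument "series" is a list of rows, each an object of numbers: "tx", "ty", "tz": the shift along the world's x, y, z in m; "yaw": the turn about the world's z in rad. A call has 1 to 20 rows; each row is the pose to reach, as a shift and turn from the pose commanded when the call began; what a row does not reach only later rows make up. A row lasts 1/12 s, in which the tool goes at most 41.7 mm and 7.16 degrees, less where a joint would pass 70% of its speed; a pose out of reach is approached as far as the arm can. A call with a gripper value outside its range is refused whole. "claw" is the finger opening in m, from 0 to 0.0854, set as the call begins (left out, the last holds). The fingers move at their own pace and stop on an object; "force" is the grip in N (left out, the last holds). Time passes only in rows, so rows that repeat a pose let the fingers close. It gives the time, the measured TCP pose, the force and the opening at its end, in the units of the state.
- bot.read_state(): the state, without advancing time (a new reading comes with each control period).
- cams.read_camera(name): name is "scene" or "side" or "wrist"; returns (picture, depth): 400x640x3 uint8, red, green, blue; 400x640 float32, m along the optical axis (not along the pixel's ray), 0 where there is no reading.
- cams.camera_model(name): a dict with "intrinsics" (3x3 intrinsics, pixels), "k1" (the pictures are not rectified: a ray, as slopes to the right and down, at radius r is drawn at 1 + k1 r^2 times it, then the intrinsics apply), "R" (3x3) and "t" (3): a world point X has camera coordinates R X + t; the wrist camera has in their place "T_tool_cam" (4x4, takes a point from camera to tool coordinates, whose origin is the TCP and whose axes are the flange's). Camera axes: x right, y down, z forward; pixel columns grow to the right and rows downward; lengths in m; the calibration is good to about 2 mm. A picture is of the moment at which its call begins: read the wrist's pose just before it. camera_model takes no time and is no camera call.
- workorder.hand_in(): hands the job in, once; it reports no verdict.
The state is a dict: "time": time; "joints": joint angles; "joint_velocities": joint speeds; "joint_efforts": joint torques, N m; "position": TCP position; "eef_rot": TCP orientation; "force": force on the tool from outside, world axes, zero at the start; "ft_torque": the same for the moment, N m; "gripper_width": finger opening in m.
Only numpy, scipy, OpenCV 4.12 (cv2) and the standard library are available. Lean on these libraries where they do the work, as an engineer would, in place of code of your own. Each camera call takes 0.05 s, during which the arm holds its last target.

## Working session

There is one attempt and no reset: what is moved stays moved. The work goes in short steps, Python scripts to look and compute and a tool call to move; the robot and the scene stay as the last step left them, time stands still between calls to the robot, and variables do not carry over. Pictures are saved under pics/ and viewed, and the job is handed in when it is done.

Besides the shell and the picture viewer there is one more tool, called after ">>>" as name(argument=value, ...) on one line, values as JSON. servo_tool: Moves the arm, as the interface text tells. Its arguments: {"type":"object","properties":{"series":{"type":"array","items":{"type":"object","properties":{"tx":{"type":"number"},"ty":{"type":"number"},"tz":{"type":"number"},"yaw":{"type":"number"}}}},"claw":{"type":"number"},"force":{"type":"number"}},"required":["series"]}

```bash
ls; mkdir -p pics
cat > h.py <<'E'
import numpy as np, cv2
from workcell import bot,cams,workorder
def grab(n,save):
    s=bot.read_state(); im,d=cams.read_camera(n); m=cams.camera_model(n)
    cv2.imwrite('pics/%s.png'%save,im[:,:,::-1]); 
    K=np.array(m['intrinsics'])
    if n=='wrist':
        T=np.array(m['T_tool_cam']); R=np.array(s['eef_rot']); W=np.eye(4); W[:3,:3]=R; W[:3,3]=s['position']; C=W@T
    else:
        R=np.array(m['R']);t=np.array(m['t']); C=np.eye(4); C[:3,:3]=R.T; C[:3,3]=-R.T@t
    np.savez('pics/%s.npz'%save,im=im,d=d,K=K,k1=m['k1'],C=C)
    return im,d
def load(save): return np.load('pics/%s.npz'%save)
def slopes(z,uv):
    uv=np.atleast_2d(np.array(uv,float))
    return cv2.undistortPoints(uv.reshape(-1,1,2),z['K'],np.array([float(z['k1']),0,0,0])).reshape(-1,2)
def cloud(z):
    h,w=z['d'].shape; u,v=np.meshgrid(np.arange(w),np.arange(h))
    s=slopes(z,np.stack([u.ravel(),v.ravel()],1)).reshape(h,w,2)
    P=np.dstack([s,np.ones((h,w))])*z['d'][...,None]
    return P@z['C'][:3,:3].T+z['C'][:3,3]
def plane(z,uv,h):
    s=slopes(z,uv); r=np.hstack([s,np.ones((len(s),1))])@z['C'][:3,:3].T; c=z['C'][:3,3]
    return c+r*((h-c[2])/r[:,2])[:,None]
E
python3 - <<'E'
from h import *
print(bot.read_state())
for n in('scene','side','wrist'):
    grab(n,n+'0'); z=load(n+'0'); print(n,z['C'].round(3).tolist())
E
```

```text
pics
{'time': 0.0, 'joints': array([-1.49802370e+00,  2.87224399e-01,  1.57820048e+00, -2.01375427e-05,
        1.27860282e+00, -1.50009660e-01]), 'joint_velocities': array([-5.86796458e-04, -1.49125201e-03, -8.97874308e-05, -4.03474321e-04,
       -8.16270851e-04, -6.74925953e-04]), 'joint_efforts': array([-1.51256780e-03, -4.05988848e+01, -2.92626446e+01, -2.44339353e-04,
        5.88604657e-03,  5.51477839e-06]), 'position': array([ 0.14910576, -0.65763951,  0.22989531]), 'eef_rot': array([[ 9.75285243e-01,  2.20949441e-01, -1.96281389e-04],
       [ 2.20949260e-01, -9.75282284e-01,  2.42720046e-03],
       [ 3.44858825e-04, -2.41058102e-03, -9.99997035e-01]]), 'force': array([-0.14687318,  0.42793538, -0.19330729]), 'ft_torque': array([-0.01747104,  0.0355446 , -0.00568612]), 'gripper_width': 0.08535668550937137}
scene [[-0.497, -0.621, 0.606, -0.233], [-0.868, 0.345, -0.358, 0.452], [0.013, -0.704, -0.71, 0.917], [0.0, 0.0, 0.0, 1.0]]
side [[0.998, 0.012, -0.058, 0.526], [0.058, -0.412, 0.909, -1.121], [-0.013, -0.911, -0.412, 0.657], [0.0, 0.0, 0.0, 1.0]]
wrist [[0.221, -0.929, -0.298, 0.226], [-0.975, -0.212, -0.065, -0.64], [-0.003, 0.305, -0.952, 0.372], [0.0, 0.0, 0.0, 1.0]]
```

View pics/scene0.png

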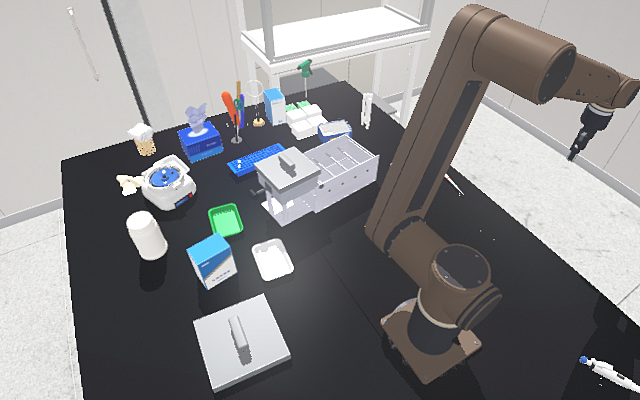

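View pics/side0.png

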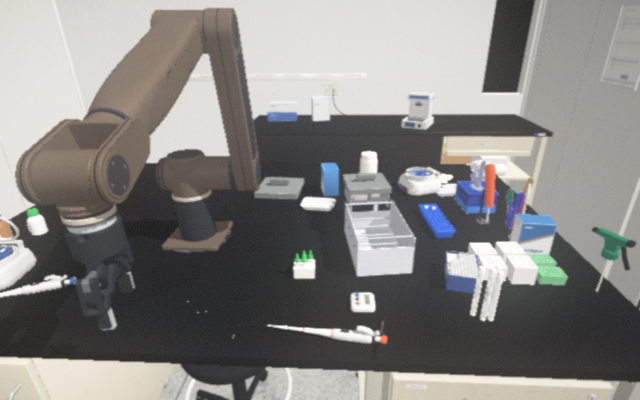

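View pics/wrist0.png

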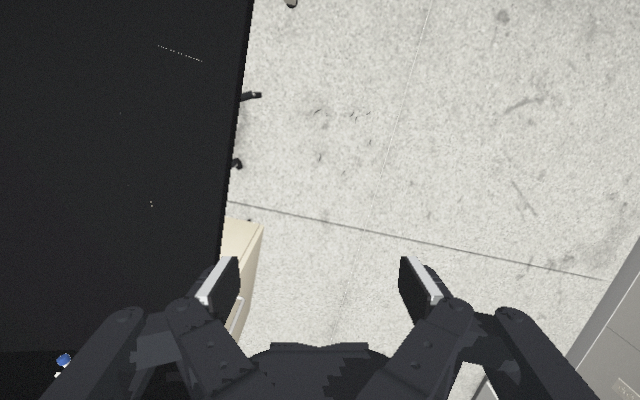

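The scene shows two lid-like covers: one on the pan at (288,170) and one on the bench at (240,340). It also shows a steel tray at (272,260) and a green look-alike at (225,220). Next I'll measure them and crop.

Run:
```python
from h import *
z=load('scene0'); P=cloud(z)
def box(name,u0,u1,v0,v1,zmin,zmax,mask=None):
    Q=P[v0:v1,u0:u1].reshape(-1,3); d=z['d'][v0:v1,u0:u1].ravel()
    m=(d>0)&(Q[:,2]>zmin)&(Q[:,2]<zmax); q=Q[m].astype(np.float32)
    if len(q)<5: print(name,len(q)); return
    r=cv2.minAreaRect(q[:,:2]); print(name,len(q),'zmed',np.median(q[:,2]).round(3),'rect',np.round(r[0],4),np.round(r[1],4),round(r[2],1))
for uv in [(288,170),(280,160),(300,178),(240,340),(215,350),(290,152),(272,260),(225,220),(340,170),(210,240),(100,300)]: print(uv,P[uv[1],uv[0]].round(4),z['im'][uv[1],uv[0]])
a=cv2.resize(z['im'][120:290,180:400],None,fx=3.6,fy=3.5,interpolation=cv2.INTER_CUBIC)
cv2.imwrite('pics/c1.png',a[:,:,::-1])
```

```text
(288, 170) [0.5754 0.1147 0.1746] [136 138 144]
(280, 160) [0.6155 0.122  0.1882] [114 116 122]
(300, 178) [0.5259 0.0988 0.1736] [255 255 255]
(240, 340) [0.1951 0.4323 0.0609] [217 218 220]
(215, 350) [0.2176 0.4947 0.0258] [216 219 221]
(290, 152) [0.6511 0.0713 0.1761] [227 228 231]
(272, 260) [ 4.153e-01  2.564e-01 -2.000e-04] [255 255 255]
(225, 220) [ 0.64    0.3265 -0.0022] [139 253 185]
(340, 170) [ 0.6676 -0.1343  0.003 ] [200 199 213]
(210, 240) [0.4712 0.4038 0.1226] [ 99 210 254]
(100, 300) [ 0.5245  0.7406 -0.0045] [47 48 51]
```

View pics/c1.png

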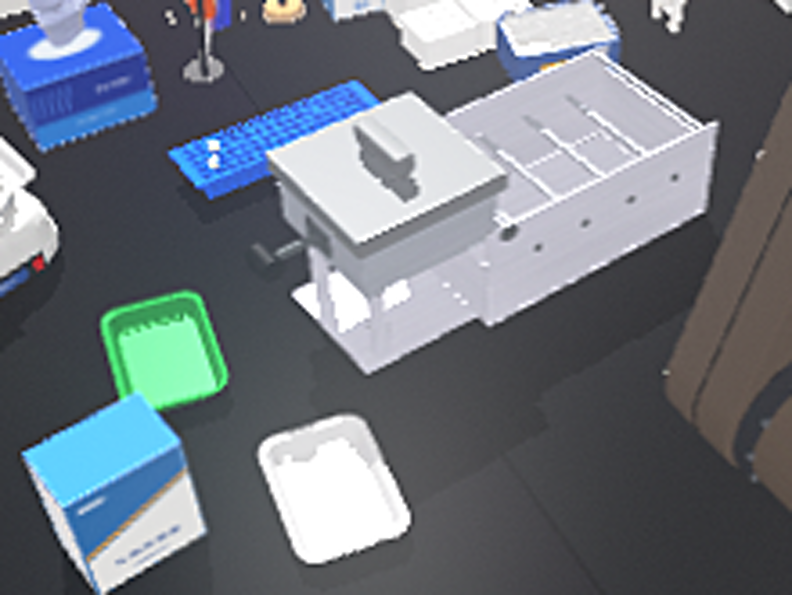

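The cover on the pan (crop about (390,165)) has the knob beside it and is the smaller one. The tray is the steel one at crop (335,490), and the green one is the decoy. Now the precise fits.

Run:
```python
from h import *
z=load('scene0'); P=cloud(z); im=z['im']; d=z['d']
def rect(name,u0,u1,v0,v1,zmin,zmax,extra=None):
    M=np.zeros(d.shape,bool); M[v0:v1,u0:u1]=1
    M&=(d>0)&(P[...,2]>zmin)&(P[...,2]<zmax)
    if extra is not None: M&=extra
    n,l,s,c=cv2.connectedComponentsWithStats(M.astype(np.uint8)); k=1+np.argmax(s[1:,4]); M=l==k
    q=P[M]; r=cv2.minAreaRect(q[:,:2].astype(np.float32)); b=cv2.boxPoints(r)
    print(name,len(q),'zmed',np.median(q[:,2]).round(4),'c',np.round(r[0],4),'size',np.round(r[1],4),'ang',round(r[2],1)); return M
rect('lidtop',240,330,140,210,0.165,0.181)
rect('grip',270,310,140,185,0.186,0.21)
rect('biglid',180,300,290,395,0.01,0.045)
rect('biggrip',180,300,290,395,0.05,0.08)
rect('carton top',180,240,230,290,0.115,0.13)
hsv=cv2.cvtColor(im,cv2.COLOR_RGB2HSV)
T=(hsv[...,1]<60)&(hsv[...,2]>140)
M=rect('tray',240,310,230,285,-0.02,0.035,T)
ys,xs=np.nonzero(M); print(xs.min(),xs.max(),ys.min(),ys.max())
# tray outline on plane z=.02
cs,_=cv2.findContours(M.astype(np.uint8),0,2); c=max(cs,key=cv2.contourArea).reshape(-1,2)
for h in(0.01,0.02): 
  q=plane(z,c,h)[:,:2]; r=cv2.minAreaRect(q.astype(np.float32)); print(h,np.round(r[0],4),np.round(r[1],4),r[2])
# knob
D=(hsv[...,2]<60); 
for v in range(182,200,2): print(v,[ '%.3f,%.3f,%.3f'%tuple(P[v,u]) for u in range(246,268,3)])
# grate region heights: cheek tops
M=np.zeros(d.shape,bool);M[130:225,295:385]=1;M&=(P[...,2]>.11)&(P[...,2]<.128)
q=P[M];r=cv2.minAreaRect(q[:,:2].astype(np.float32));print('cheek',len(q),np.round(r[0],4),np.round(r[1],4),r[2])
z=load('side0');P=cloud(z);a=z['im'][180:340,260:430]
cv2.imwrite('pics/c2.png',cv2.resize(a,None,fx=4,fy=3.6,interpolation=2)[:,:,::-1])
for uv in [(304,268),(362,300),(318,204),(368,190),(367,181)]: print(uv,P[uv[1],uv[0]].round(4))
```

```text
lidtop 1496 zmed 0.1737 c [0.595 0.109] size [0.154 0.155] ang 8.1
grip 147 zmed 0.2001 c [0.5928 0.1096] size [0.0701 0.0207] ang 9.4
biglid 5355 zmed 0.0243 c [0.2202 0.4297] size [0.195  0.1916] ang 87.0
biggrip 378 zmed 0.0596 c [0.2201 0.4293] size [0.026  0.0893] ang 86.2
carton top 757 zmed 0.1212 c [0.4509 0.418 ] size [0.0703 0.0976] ang 10.8
tray 1230 zmed 0.0008 c [0.4177 0.2543] size [0.0994 0.1572] ang 83.6
252 293 238 280
0.01 [0.4146 0.2561] [0.0971 0.1424] 84.04214477539062
0.02 [0.4074 0.2583] [0.096  0.1408] 84.0421142578125
182 ['0.782,0.198,-0.002', '0.781,0.187,-0.006', '0.772,0.178,-0.003', '0.768,0.168,-0.004', '0.759,0.160,-0.001', '0.636,0.186,0.109', '0.617,0.182,0.122', '0.592,0.181,0.141']
184 ['0.770,0.202,-0.001', '0.769,0.191,-0.005', '0.761,0.183,-0.002', '0.755,0.173,-0.001', '0.748,0.164,-0.000', '0.644,0.185,0.093', '0.615,0.184,0.116', '0.590,0.182,0.135']
186 ['0.763,0.205,-0.004', '0.757,0.196,-0.003', '0.752,0.186,-0.003', '0.749,0.176,-0.005', '0.742,0.167,-0.003', '0.735,0.158,-0.002', '0.617,0.184,0.105', '0.592,0.182,0.125']
188 ['0.751,0.21
[... 577 characters left out ...]
133', '0.566,0.232,0.136', '0.565,0.223,0.132', '0.693,0.175,0.001', '0.689,0.166,0.000', '0.633,0.173,0.051']
196 ['0.710,0.225,0.001', '0.708,0.215,-0.002', '0.567,0.242,0.131', '0.561,0.234,0.133', '0.566,0.224,0.124', '0.690,0.177,-0.005', '0.681,0.169,-0.002', '0.635,0.173,0.040']
198 ['0.705,0.227,-0.004', '0.697,0.219,-0.001', '0.564,0.243,0.126', '0.562,0.235,0.124', '0.563,0.225,0.119', '0.681,0.181,-0.005', '0.670,0.173,0.000', '0.636,0.174,0.030']
cheek 441 [ 0.6154 -0.0396] [0.1719 0.3443] 9.594919204711914
(304, 268) [ 0.4079 -0.2315  0.0333]
(362, 300) [ 0.5728 -0.3471  0.0178]
(318, 204) [0.4112 0.2752 0.0029]
(368, 190) [0.6023 0.0346 0.1704]
(367, 181) [0.6022 0.1069 0.1748]
```

View pics/c2.png

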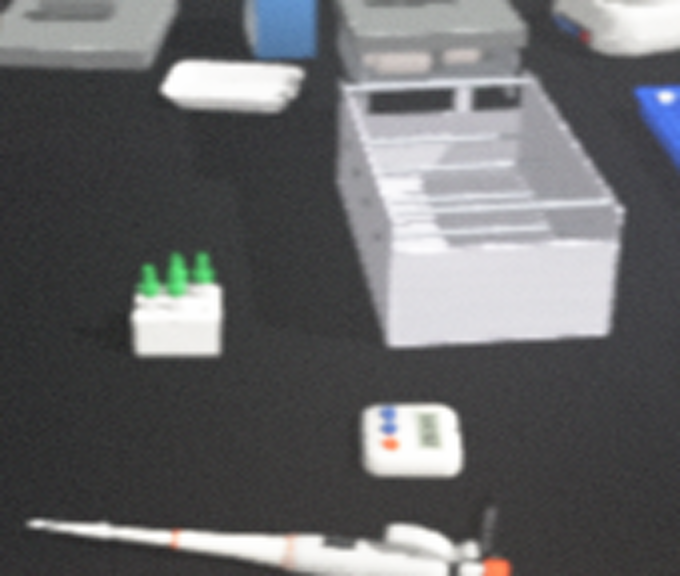

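>>> servo_tool(series=[{"tx": 0.3, "ty": 0.3, "tz": 0.1}, {"tx": 0.3, "ty": 0.3, "tz": 0.1}, {"tx": 0.3, "ty": 0.3, "tz": 0.1}, {"tx": 0.3, "ty": 0.3, "tz": 0.1}, {"tx": 0.3, "ty": 0.3, "tz": 0.1}, {"tx": 0.3, "ty": 0.3, "tz": 0.1}, {"tx": 0.3, "ty": 0.3, "tz": 0.1}, {"tx": 0.3, "ty": 0.3, "tz": 0.1}, {"tx": 0.3, "ty": 0.3, "tz": 0.1}, {"tx": 0.3, "ty": 0.3, "tz": 0.1}, {"tx": 0.444, "ty": 0.767, "tz": 0.1, "yaw": -0.06}, {"tx": 0.444, "ty": 0.767, "tz": 0.1, "yaw": -0.06}, {"tx": 0.444, "ty": 0.767, "tz": 0.1, "yaw": -0.06}, {"tx": 0.444, "ty": 0.767, "tz": 0.1, "yaw": -0.06}, {"tx": 0.444, "ty": 0.767, "tz": 0.1, "yaw": -0.06}, {"tx": 0.444, "ty": 0.767, "tz": 0.1, "yaw": -0.06}, {"tx": 0.444, "ty": 0.767, "tz": 0.1, "yaw": -0.06}, {"tx": 0.444, "ty": 0.767, "tz": 0.1, "yaw": -0.06}, {"tx": 0.444, "ty": 0.767, "tz": 0.1, "yaw": -0.06}, {"tx": 0.444, "ty": 0.767, "tz": 0.1, "yaw": -0.06}])

```text
invalid input
```

>>> servo_tool(series=[{"tx": 0.3, "ty": 0.3, "tz": 0.1, "yaw": 0}, {"tx": 0.3, "ty": 0.3, "tz": 0.1, "yaw": 0}, {"tx": 0.3, "ty": 0.3, "tz": 0.1, "yaw": 0}, {"tx": 0.3, "ty": 0.3, "tz": 0.1, "yaw": 0}, {"tx": 0.3, "ty": 0.3, "tz": 0.1, "yaw": 0}, {"tx": 0.3, "ty": 0.3, "tz": 0.1, "yaw": 0}, {"tx": 0.3, "ty": 0.3, "tz": 0.1, "yaw": 0}, {"tx": 0.3, "ty": 0.3, "tz": 0.1, "yaw": 0}, {"tx": 0.3, "ty": 0.3, "tz": 0.1, "yaw": 0}, {"tx": 0.3, "ty": 0.3, "tz": 0.1, "yaw": 0}, {"tx": 0.444, "ty": 0.767, "tz": 0.1, "yaw": -0.06}, {"tx": 0.444, "ty": 0.767, "tz": 0.1, "yaw": -0.06}, {"tx": 0.444, "ty": 0.767, "tz": 0.1, "yaw": -0.06}, {"tx": 0.444, "ty": 0.767, "tz": 0.1, "yaw": -0.06}, {"tx": 0.444, "ty": 0.767, "tz": 0.1, "yaw": -0.06}, {"tx": 0.444, "ty": 0.767, "tz": 0.1, "yaw": -0.06}, {"tx": 0.444, "ty": 0.767, "tz": 0.1, "yaw": -0.06}, {"tx": 0.444, "ty": 0.767, "tz": 0.1, "yaw": -0.06}, {"tx": 0.444, "ty": 0.767, "tz": 0.1, "yaw": -0.06}, {"tx": 0.444, "ty": 0.767, "tz": 0.1, "yaw": -0.06}], claw=0.0854, force=40)

```text
time: 1.82
position: [0.5656, 0.0266, 0.3304]
eef_rot: [[0.987, 0.162, -0.0], [0.162, -0.987, -0.0], [-0.0, 0.0, -1.0]]
force: [0.4, -0.7, 0.5]
gripper_width: 0.0852
```

>>> servo_tool(series=[{"tx": 0.015, "ty": 0.05, "tz": 0, "yaw": 0}, {"tx": 0.015, "ty": 0.05, "tz": 0, "yaw": 0}, {"tx": 0.015, "ty": 0.05, "tz": 0, "yaw": 0}, {"tx": 0.015, "ty": 0.05, "tz": 0, "yaw": 0}])

```text
time: 2.15
position: [0.5803, 0.0746, 0.33]
eef_rot: [[0.987, 0.164, -0.001], [0.164, -0.987, -0.001], [-0.001, 0.001, -1.0]]
force: [0.3, 0.1, 0.1]
gripper_width: 0.0854
```

Run:
```python
from h import *
print(bot.read_state()['position'],bot.read_state()['joints'].round(2))
im,d=grab('wrist','w1'); z=load('w1'); P=cloud(z)
def rect(name,M):
    n,l,s,c=cv2.connectedComponentsWithStats(M.astype(np.uint8)); k=1+np.argmax(s[1:,4]); M=l==k
    q=P[M]; r=cv2.minAreaRect(q[:,:2].astype(np.float32))
    print(name,len(q),'zmed',np.median(q[:,2]).round(4),'c',np.round(r[0],4),'size',np.round(r[1],4),'ang',round(r[2],1)); return M
Z=P[...,2]; ok=d>0
rect('top',ok&(Z>.165)&(Z<.183)); rect('grip',ok&(Z>.19)&(Z<.212))
```

```text
[0.58033194 0.07459478 0.33000381] [-0.05  0.03  1.69 -0.    1.43  1.36]
top 17171 zmed 0.174 c [0.5966 0.114 ] size [0.1479 0.1525] ang 8.0
grip 1368 zmed 0.2017 c [0.5971 0.114 ] size [0.0678 0.0203] ang 8.1
```

View pics/w1.png

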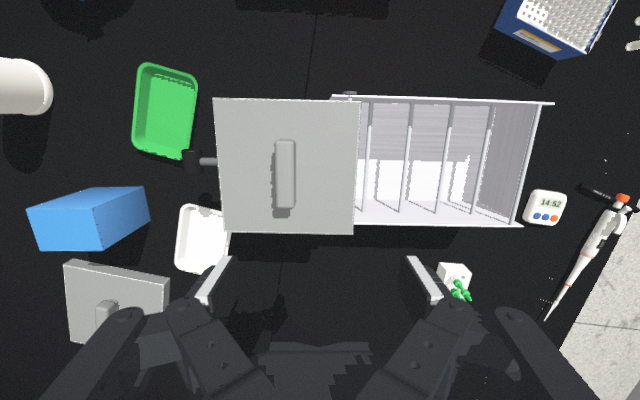

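The wrist view shows the cover at (285,165) with its grip at (285,175), the knob at (193,161), the steel tray at (203,238), the foam at (455,275) and the timer at (545,207). The cover measures 148 x 152.5 mm, so it is the small one. I'll measure the rest from the same picture.

Run:
```python
from h import *
z=load('w1'); P=cloud(z); d=z['d']; im=z['im']
def rect(name,M,b):
    K=np.zeros_like(M);K[b[2]:b[3],b[0]:b[1]]=1;M=M&K
    n,l,s,c=cv2.connectedComponentsWithStats(M.astype(np.uint8)); k=1+np.argmax(s[1:,4]); M=l==k
    q=P[M]; r=cv2.minAreaRect(q[:,:2].astype(np.float32))
    print(name,len(q),'zmed',np.median(q[:,2]).round(4),'c',np.round(r[0],4),'size',np.round(r[1],4),'ang',round(r[2],1)); return M
Z=P[...,2]; ok=d>0; hsv=cv2.cvtColor(im,cv2.COLOR_RGB2HSV)
rect('knob',ok&(Z>.118)&(Z<.15),(180,203,145,180))
rect('shank',ok&(Z>.10)&(Z<.15),(202,220,145,180))
rect('cheeks',ok&(Z>.112)&(Z<.135),(340,560,90,240))
W=(hsv[...,1]<40)&(hsv[...,2]>120)
M=rect('tray',W&(Z<.03)&(Z>-.01),(170,235,195,280))
cs,_=cv2.findContours(M.astype(np.uint8),0,2); c=max(cs,key=cv2.contourArea).reshape(-1,2)
q=plane(z,c,0.018)[:,:2]; r=cv2.minAreaRect(q.astype(np.float32)); print(np.round(r[0],4),np.round(r[1],4),r[2])
rect('foam',W&(Z>.05)&(Z<.085),(430,480,255,310))
# bars: top z
for u in (369,408,450,488): print([P[v,u+du].round(3).tolist() for v in (160,) for du in (-1,0,1)])
a=im[80:290,120:340]; cv2.imwrite('pics/c3.png',cv2.resize(a,None,fx=3.5,fy=2.8)[:,:,::-1])
```

```text
knob 505 zmed 0.1337 c [0.5794 0.2356] size [0.0305 0.0245] ang 5.8
shank 137 zmed 0.1284 c [0.5802 0.2184] size [0.0156 0.0285] ang 34.4
cheeks 1938 zmed 0.1182 c [ 0.6253 -0.074 ] size [0.1687 0.2649] ang 7.6
tray 3042 zmed 0.0006 c [0.4061 0.266 ] size [0.1054 0.1575] ang 84.8
[0.4162 0.2587] [0.1003 0.152 ] 84.06486511230469
foam 3 zmed 0.0585 c [ 0.4257 -0.2033] size [0.0055 0.0017] ang 62.8
[[0.611, 0.009, 0.076], [0.602, -0.007, 0.003], [0.603, -0.008, 0.005]]
[[0.62, -0.046, 0.076], [0.613, -0.072, 0.004], [0.613, -0.074, 0.002]]
[[0.625, -0.141, 0.005], [0.625, -0.144, 0.001], [0.626, -0.145, 0.003]]
[[0.637, -0.205, 0.007], [0.637, -0.204, 0.01], [0.637, -0.204, 0.013]]
```

View pics/c3.png

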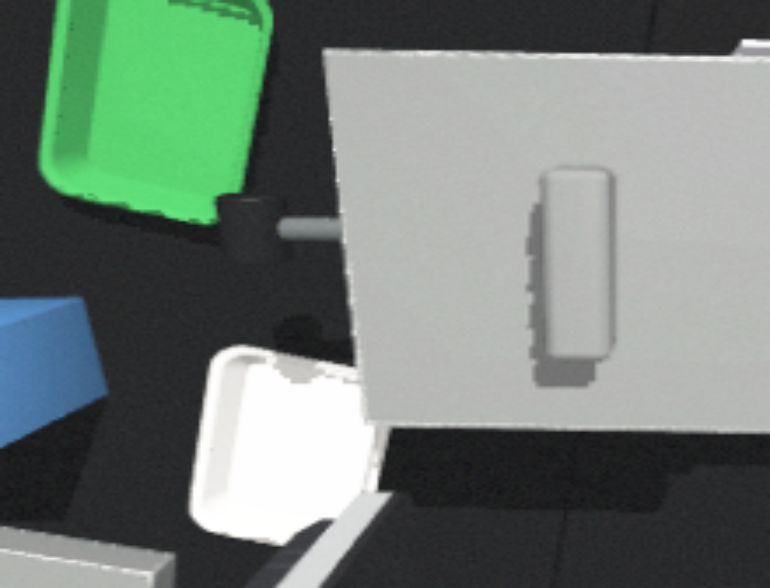

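>>> servo_tool(series=[{"tx": 0.016, "ty": 0.039, "tz": 0, "yaw": -0.024}, {"tx": 0.016, "ty": 0.039, "tz": -0.02, "yaw": -0.024}, {"tx": 0.016, "ty": 0.039, "tz": -0.06, "yaw": -0.024}, {"tx": 0.016, "ty": 0.039, "tz": -0.1, "yaw": -0.024}, {"tx": 0.016, "ty": 0.039, "tz": -0.13, "yaw": -0.024}, {"tx": 0.016, "ty": 0.039, "tz": -0.145, "yaw": -0.024}, {"tx": 0.016, "ty": 0.039, "tz": -0.152, "yaw": -0.024}, {"tx": 0.016, "ty": 0.039, "tz": -0.152, "yaw": -0.024}, {"tx": 0.016, "ty": 0.039, "tz": -0.152, "yaw": -0.024}], claw=0.045, force=40)

```text
time: 2.95
position: [0.5972, 0.1122, 0.1797]
eef_rot: [[0.991, 0.137, 0.001], [0.137, -0.991, -0.0], [0.001, 0.0, -1.0]]
force: [1.2, -0.5, 1.0]
gripper_width: 0.0449
```

>>> servo_tool(series=[{"tx": 0, "ty": 0, "tz": 0, "yaw": 0}, {"tx": 0, "ty": 0, "tz": 0, "yaw": 0}, {"tx": 0, "ty": 0, "tz": 0, "yaw": 0}, {"tx": 0, "ty": 0, "tz": 0, "yaw": 0}, {"tx": 0, "ty": 0, "tz": 0, "yaw": 0}], claw=0.01, force=40)

```text
time: 3.37
position: [0.5979, 0.1133, 0.1811]
eef_rot: [[0.99, 0.138, 0.004], [0.138, -0.99, -0.0], [0.004, 0.001, -1.0]]
force: [-0.4, -0.4, 6.2]
gripper_width: 0.0191
```

>>> servo_tool(series=[{"tx": 0, "ty": 0, "tz": 0.006, "yaw": 0}, {"tx": 0, "ty": 0, "tz": 0.014, "yaw": 0}, {"tx": 0, "ty": 0, "tz": 0.025, "yaw": 0}, {"tx": 0, "ty": 0, "tz": 0.04, "yaw": 0}, {"tx": 0, "ty": 0, "tz": 0.06, "yaw": 0}, {"tx": 0, "ty": 0, "tz": 0.08, "yaw": 0}, {"tx": -0.02, "ty": -0.02, "tz": 0.08, "yaw": 0}, {"tx": -0.04, "ty": -0.04, "tz": 0.08, "yaw": 0}, {"tx": -0.06, "ty": -0.06, "tz": 0.08, "yaw": 0}, {"tx": -0.08, "ty": -0.08, "tz": 0.08, "yaw": 0}, {"tx": -0.1, "ty": -0.1, "tz": 0.08, "yaw": 0}, {"tx": -0.12, "ty": -0.12, "tz": 0.08, "yaw": 0}, {"tx": -0.14, "ty": -0.14, "tz": 0.08, "yaw": 0}, {"tx": -0.157, "ty": -0.158, "tz": 0.08, "yaw": 0}, {"tx": -0.157, "ty": -0.158, "tz": 0.06, "yaw": 0}, {"tx": -0.157, "ty": -0.158, "tz": 0.02, "yaw": 0}, {"tx": -0.157, "ty": -0.158, "tz": -0.02, "yaw": 0}, {"tx": -0.157, "ty": -0.158, "tz": -0.05, "yaw": 0}, {"tx": -0.157, "ty": -0.158, "tz": -0.05, "yaw": 0}])

```text
time: 4.95
position: [0.4345, -0.0429, 0.1223]
eef_rot: [[0.99, 0.138, -0.013], [0.138, -0.99, 0.005], [-0.012, -0.006, -1.0]]
force: [-0.5, -0.2, -1.6]
gripper_width: 0.0194
```

Run:
```python
from h import *
grab('scene','s2'); grab('side','e2');print(bot.read_state()['position'],bot.read_state()['joints'].round(2))
```

```text
[ 0.439238   -0.04436778  0.12869789] [-0.33 -0.13  2.22  0.    1.05  1.1 ]
```

View pics/s2.png

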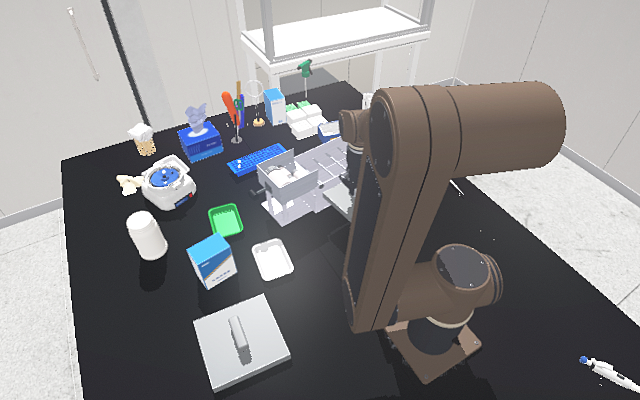

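View pics/e2.png

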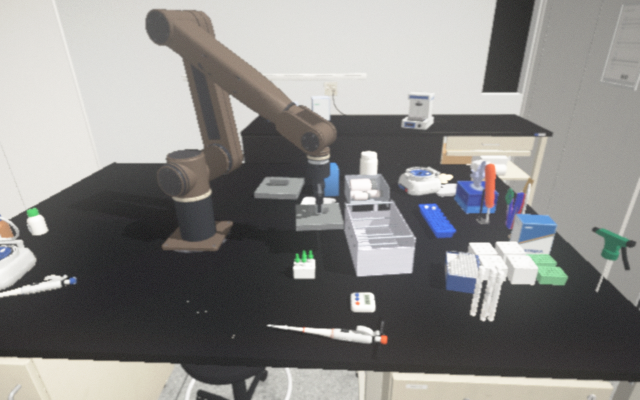

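The side view shows the cover hanging level at (320,215), clear of the stand and the foam. Lowering.

>>> servo_tool(series=[{"tx": 0, "ty": 0, "tz": -0.025, "yaw": 0}, {"tx": 0, "ty": 0, "tz": -0.05, "yaw": 0}, {"tx": 0, "ty": 0, "tz": -0.07, "yaw": 0}, {"tx": 0, "ty": 0, "tz": -0.085, "yaw": 0}, {"tx": 0, "ty": 0, "tz": -0.094, "yaw": 0}, {"tx": 0, "ty": 0, "tz": -0.097, "yaw": 0}, {"tx": 0, "ty": 0, "tz": -0.099, "yaw": 0}, {"tx": 0, "ty": 0, "tz": -0.1, "yaw": 0}])

```text
time: 5.72
position: [0.4412, -0.0451, 0.0302]
eef_rot: [[0.99, 0.138, 0.003], [0.138, -0.99, -0.001], [0.003, 0.002, -1.0]]
force: [-0.2, 0.1, -0.3]
gripper_width: 0.0193
```

>>> servo_tool(series=[{"tx": 0, "ty": 0, "tz": -0.001, "yaw": 0}, {"tx": 0, "ty": 0, "tz": -0.002, "yaw": 0}, {"tx": 0, "ty": 0, "tz": -0.003, "yaw": 0}, {"tx": 0, "ty": 0, "tz": -0.003, "yaw": 0}])

```text
time: 6.05
position: [0.4402, -0.0448, 0.0262]
eef_rot: [[0.99, 0.138, 0.001], [0.138, -0.99, -0.0], [0.001, 0.001, -1.0]]
force: [-0.1, -0.1, 0.7]
gripper_width: 0.0191
```

>>> servo_tool(series=[{"tx": 0, "ty": 0, "tz": -0.001, "yaw": 0}, {"tx": 0, "ty": 0, "tz": -0.001, "yaw": 0}])

```text
time: 6.22
position: [0.4402, -0.0448, 0.0261]
eef_rot: [[0.99, 0.139, -0.0], [0.139, -0.99, -0.0], [-0.0, 0.0, -1.0]]
force: [-4.6, 1.0, 10.7]
gripper_width: 0.0194
```

>>> servo_tool(series=[{"tx": 0, "ty": 0, "tz": 0, "yaw": 0}, {"tx": 0, "ty": 0, "tz": 0, "yaw": 0}, {"tx": 0, "ty": 0, "tz": 0.01, "yaw": 0}, {"tx": 0, "ty": 0, "tz": 0.03, "yaw": 0}, {"tx": 0, "ty": 0, "tz": 0.07, "yaw": 0}, {"tx": 0, "ty": 0, "tz": 0.11, "yaw": 0.1}, {"tx": 0, "ty": 0, "tz": 0.15, "yaw": 0.2}, {"tx": 0, "ty": 0, "tz": 0.19, "yaw": 0.32}, {"tx": 0.02, "ty": 0.02, "tz": 0.22, "yaw": 0.44}, {"tx": 0.04, "ty": 0.06, "tz": 0.24, "yaw": 0.56}, {"tx": 0.06, "ty": 0.1, "tz": 0.24, "yaw": 0.68}, {"tx": 0.08, "ty": 0.14, "tz": 0.24, "yaw": 0.8}, {"tx": 0.1, "ty": 0.18, "tz": 0.24, "yaw": 0.92}, {"tx": 0.12, "ty": 0.21, "tz": 0.24, "yaw": 1.04}, {"tx": 0.13, "ty": 0.24, "tz": 0.24, "yaw": 1.16}, {"tx": 0.139, "ty": 0.27, "tz": 0.24, "yaw": 1.28}, {"tx": 0.139, "ty": 0.28, "tz": 0.24, "yaw": 1.4}, {"tx": 0.139, "ty": 0.28, "tz": 0.24, "yaw": 1.52}, {"tx": 0.139, "ty": 0.28, "tz": 0.24, "yaw": 1.57}], claw=0.06)

```text
time: 7.8
position: [0.5782, 0.2367, 0.2646]
eef_rot: [[-0.145, 0.989, -0.001], [0.989, 0.145, -0.0], [-0.0, -0.001, -1.0]]
force: [-0.9, 0.0, 1.2]
gripper_width: 0.0601
```

Run:
```python
from h import *
grab('wrist','w3'); grab('side','e3');print(bot.read_state()['position'],bot.read_state()['joints'].round(2))
```

```text
[0.57830603 0.23584567 0.26476174] [ 0.22  0.15  1.67 -0.    1.32  0.09]
```

View pics/w3.png

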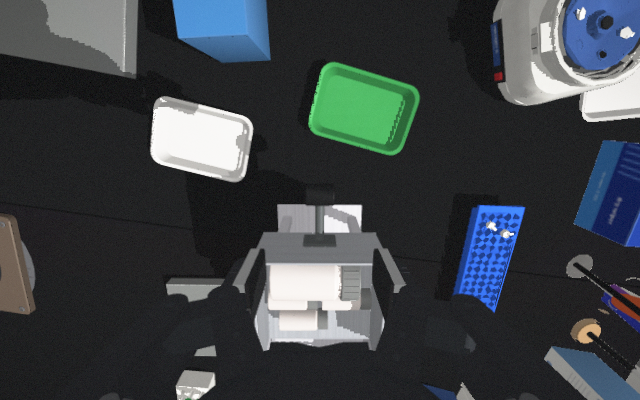

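View pics/e3.png

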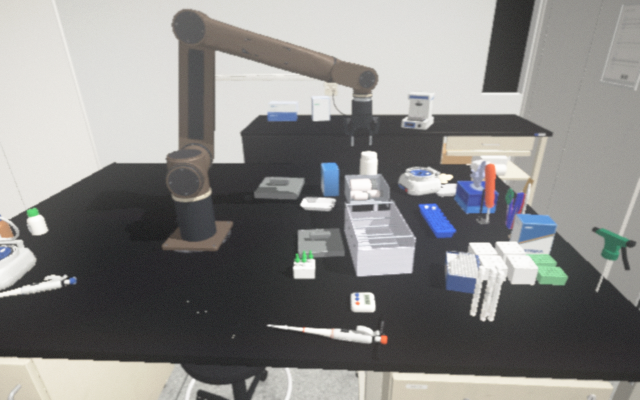

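The cover lies flat at (320,242) in the side view. The wrist view shows the knob at (318,193), the jar in the pan at (310,280) and the steel tray at (203,140), unobstructed. Measuring the knob and tray.

Run:
```python
from h import *
z=load('w3'); P=cloud(z); d=z['d']; im=z['im']; Z=P[...,2]; ok=d>0; hsv=cv2.cvtColor(im,cv2.COLOR_RGB2HSV)
def rect(name,M,b):
    K=np.zeros_like(M);K[b[2]:b[3],b[0]:b[1]]=1;M=M&K
    n,l,s,c=cv2.connectedComponentsWithStats(M.astype(np.uint8)); k=1+np.argmax(s[1:,4]); M=l==k
    q=P[M]; r=cv2.minAreaRect(q[:,:2].astype(np.float32))
    print(name,len(q),'zmed',np.median(q[:,2]).round(4),'zmax',np.percentile(q[:,2],97).round(4),'c',np.round(r[0],4),'size',np.round(r[1],4),'ang',round(r[2],1)); return M
M=rect('knob',ok&(Z>.118)&(Z<.15)&(hsv[...,2]<90),(295,345,175,208))
W=(hsv[...,1]<40)&(hsv[...,2]>110)
M=rect('tray',W&ok,(140,265,85,195))
rect('trayfloor',W&ok&(Z<.008),(140,265,85,195)); rect('trayrim',W&ok&(Z>.013),(140,265,85,195))
cs,_=cv2.findContours(M.astype(np.uint8),0,2); c=max(cs,key=cv2.contourArea).reshape(-1,2)
for h in (.01,.018):
  q=plane(z,c,h)[:,:2]; r=cv2.minAreaRect(q.astype(np.float32)); print(h,np.round(r[0],4),np.round(r[1],4),r[2])
```

```text
knob 647 zmed 0.1337 zmax 0.1362 c [0.5788 0.2375] size [0.0292 0.0258] ang 8.6
tray 6656 zmed 0.0008 zmax 0.0177 c [0.4035 0.2593] size [0.1    0.1493] ang 84.9
trayfloor 4574 zmed 0.0002 zmax 0.0068 c [0.4087 0.2611] size [0.08   0.1221] ang 83.9
trayrim 1458 zmed 0.0165 zmax 0.0185 c [0.4096 0.2612] size [0.0952 0.1373] ang 84.6
0.01 [0.4062 0.2605] [0.0972 0.1403] 84.3324966430664
0.018 [0.4094 0.2616] [0.0952 0.1374] 84.33251953125
```

>>> servo_tool(series=[{"tx": 0, "ty": 0.001, "tz": -0.03, "yaw": 0}, {"tx": 0, "ty": 0.001, "tz": -0.065, "yaw": 0}, {"tx": 0, "ty": 0.001, "tz": -0.1, "yaw": 0}, {"tx": 0, "ty": 0.001, "tz": -0.13, "yaw": 0}, {"tx": 0, "ty": 0.001, "tz": -0.15, "yaw": 0}, {"tx": 0, "ty": 0.001, "tz": -0.159, "yaw": 0}, {"tx": 0, "ty": 0.001, "tz": -0.159, "yaw": 0}, {"tx": 0, "ty": 0.001, "tz": -0.159, "yaw": 0}])

```text
time: 8.57
position: [0.5791, 0.2364, 0.1064]
eef_rot: [[-0.137, 0.991, 0.001], [0.991, 0.137, 0.0], [0.0, 0.001, -1.0]]
force: [0.8, -0.2, 0.0]
gripper_width: 0.0601
```

>>> servo_tool(series=[{"tx": 0, "ty": 0, "tz": 0, "yaw": 0}, {"tx": 0, "ty": 0, "tz": 0, "yaw": 0}, {"tx": 0, "ty": 0, "tz": 0, "yaw": 0}, {"tx": 0, "ty": 0, "tz": 0, "yaw": 0}, {"tx": 0, "ty": 0, "tz": 0, "yaw": 0}], claw=0.015, force=50)

```text
time: 8.98
position: [0.5789, 0.2366, 0.1082]
eef_rot: [[-0.138, 0.99, 0.001], [0.99, 0.138, -0.0], [-0.0, 0.001, -1.0]]
force: [-3.9, -1.7, 6.1]
gripper_width: 0.0294
```

Run:
```python
from h import *
p=bot.read_state()['position'];print(p)
# stand y axis: from hinge to knob, yaw 8deg
a=np.radians(8.2);y=np.array([-np.sin(a),np.cos(a)])
r=np.hypot(.195,.005);a0=np.arctan2(.005,.195)
for t in [.03,.07,.12,.18,.25,.32,.39,.46,.53,.6,.67,.74,.81,.88,.95,1.0,1.04]:
    dy=r*(np.cos(a0+t)-np.cos(a0));dz=r*(np.sin(a0+t)-np.sin(a0)); print(t,(dy*y).round(3),dz.round(3))
```

```text
[0.57887241 0.2366275  0.10818571]
0.03 [ 0. -0.] 0.006
0.07 [ 0.    -0.001] 0.014
0.12 [ 0.    -0.002] 0.023
0.18 [ 0.001 -0.004] 0.035
0.25 [ 0.001 -0.007] 0.048
0.32 [ 0.002 -0.011] 0.061
0.39 [ 0.002 -0.016] 0.074
0.46 [ 0.003 -0.022] 0.086
0.53 [ 0.004 -0.029] 0.098
0.6 [ 0.005 -0.037] 0.109
0.67 [ 0.006 -0.045] 0.12
0.74 [ 0.008 -0.054] 0.13
0.81 [ 0.009 -0.064] 0.14
0.88 [ 0.011 -0.074] 0.148
0.95 [ 0.012 -0.085] 0.157
1.0 [ 0.013 -0.093] 0.162
1.04 [ 0.014 -0.1  ] 0.166
```

>>> servo_tool(series=[{"tx": 0, "ty": 0, "tz": 0.006, "yaw": 0}, {"tx": 0, "ty": -0.001, "tz": 0.014, "yaw": 0}, {"tx": 0, "ty": -0.002, "tz": 0.023, "yaw": 0}, {"tx": 0.001, "ty": -0.003, "tz": 0.029, "yaw": 0}, {"tx": 0.001, "ty": -0.004, "tz": 0.035, "yaw": 0}, {"tx": 0.001, "ty": -0.005, "tz": 0.041, "yaw": 0}, {"tx": 0.001, "ty": -0.007, "tz": 0.048, "yaw": 0}, {"tx": 0.001, "ty": -0.009, "tz": 0.055, "yaw": 0}, {"tx": 0.002, "ty": -0.011, "tz": 0.061, "yaw": 0}])

```text
time: 9.73
position: [0.5805, 0.2248, 0.1672]
eef_rot: [[-0.137, 0.991, -0.001], [0.991, 0.137, -0.001], [-0.001, -0.001, -1.0]]
force: [2.1, -2.1, -6.0]
gripper_width: 0.029
```

>>> servo_tool(series=[{"tx": 0, "ty": -0.002, "tz": 0.006, "yaw": 0}, {"tx": 0, "ty": -0.005, "tz": 0.013, "yaw": 0}, {"tx": 0.001, "ty": -0.008, "tz": 0.019, "yaw": 0}, {"tx": 0.001, "ty": -0.011, "tz": 0.025, "yaw": 0}, {"tx": 0.001, "ty": -0.014, "tz": 0.031, "yaw": 0}, {"tx": 0.002, "ty": -0.018, "tz": 0.037, "yaw": 0}, {"tx": 0.002, "ty": -0.022, "tz": 0.043, "yaw": 0}, {"tx": 0.003, "ty": -0.026, "tz": 0.048, "yaw": 0}, {"tx": 0.003, "ty": -0.026, "tz": 0.048, "yaw": 0}, {"tx": 0.003, "ty": -0.026, "tz": 0.048, "yaw": 0}])

```text
time: 10.57
position: [0.5841, 0.1997, 0.2156]
eef_rot: [[-0.137, 0.991, 0.002], [0.991, 0.137, 0.001], [0.001, 0.002, -1.0]]
force: [4.6, 0.9, -3.0]
gripper_width: 0.029
```

Run:
```python
from h import *
grab('side','e4')
```

```text
(no output)
```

View pics/e4.png

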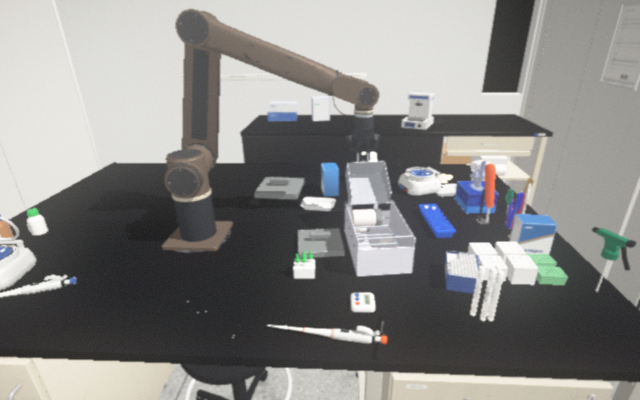

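The pan is tilted and the jar is on the grate at (363,215). Continuing to 1.0 rad.

>>> servo_tool(series=[{"tx": 0, "ty": -0.004, "tz": 0.006, "yaw": 0}, {"tx": 0.001, "ty": -0.008, "tz": 0.011, "yaw": 0}, {"tx": 0.002, "ty": -0.012, "tz": 0.016, "yaw": 0}, {"tx": 0.003, "ty": -0.017, "tz": 0.021, "yaw": 0}, {"tx": 0.004, "ty": -0.022, "tz": 0.026, "yaw": 0}, {"tx": 0.004, "ty": -0.027, "tz": 0.031, "yaw": 0}, {"tx": 0.005, "ty": -0.032, "tz": 0.035, "yaw": 0}, {"tx": 0.006, "ty": -0.037, "tz": 0.039, "yaw": 0}, {"tx": 0.007, "ty": -0.048, "tz": 0.048, "yaw": 0}, {"tx": 0.008, "ty": -0.056, "tz": 0.053, "yaw": 0}, {"tx": 0.008, "ty": -0.058, "tz": 0.054, "yaw": 0}, {"tx": 0.008, "ty": -0.058, "tz": 0.054, "yaw": 0}, {"tx": 0.008, "ty": -0.058, "tz": 0.054, "yaw": 0}, {"tx": 0.008, "ty": -0.058, "tz": 0.054, "yaw": 0}])

```text
time: 11.78
position: [0.5924, 0.1409, 0.2693]
eef_rot: [[-0.137, 0.991, 0.003], [0.991, 0.137, -0.001], [-0.001, 0.003, -1.0]]
force: [6.1, 1.0, -2.5]
gripper_width: 0.0291
```

Run:
```python
from h import *
grab('side','e5');grab('scene','s5')
a=load('e5')['im'][150:290,320:440];b=load('s5')['im'][110:230,230:400]
cv2.imwrite('pics/c5.png',np.vstack([cv2.resize(a,(480,300)),cv2.resize(b,(480,300))])[:,:,::-1])
```

```text
(no output)
```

View pics/c5.png

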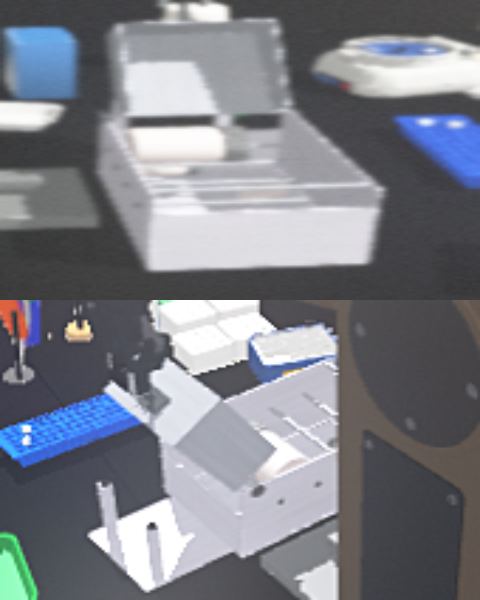

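>>> servo_tool(series=[{"tx": -0.001, "ty": 0.01, "tz": -0.006, "yaw": 0}, {"tx": -0.002, "ty": 0.021, "tz": -0.015, "yaw": 0}, {"tx": -0.004, "ty": 0.031, "tz": -0.023, "yaw": 0}, {"tx": -0.005, "ty": 0.041, "tz": -0.033, "yaw": 0}, {"tx": -0.007, "ty": 0.05, "tz": -0.043, "yaw": 0}, {"tx": -0.008, "ty": 0.058, "tz": -0.054, "yaw": 0}, {"tx": -0.009, "ty": 0.066, "tz": -0.065, "yaw": 0}, {"tx": -0.01, "ty": 0.073, "tz": -0.077, "yaw": 0}, {"tx": -0.011, "ty": 0.079, "tz": -0.089, "yaw": 0}, {"tx": -0.011, "ty": 0.084, "tz": -0.102, "yaw": 0}, {"tx": -0.012, "ty": 0.088, "tz": -0.115, "yaw": 0}, {"tx": -0.012, "ty": 0.091, "tz": -0.128, "yaw": 0}, {"tx": -0.013, "ty": 0.093, "tz": -0.14, "yaw": 0}, {"tx": -0.013, "ty": 0.094, "tz": -0.147, "yaw": 0}, {"tx": -0.013, "ty": 0.095, "tz": -0.153, "yaw": 0}, {"tx": -0.013, "ty": 0.095, "tz": -0.157, "yaw": 0}, {"tx": -0.013, "ty": 0.095, "tz": -0.16, "yaw": 0}, {"tx": -0.013, "ty": 0.095, "tz": -0.162, "yaw": 0}, {"tx": -0.013, "ty": 0.095, "tz": -0.163, "yaw": 0}, {"tx": -0.013, "ty": 0.095, "tz": -0.163, "yaw": 0}])

```text
time: 13.55
position: [0.5788, 0.237, 0.1104]
eef_rot: [[-0.138, 0.99, -0.001], [0.99, 0.138, 0.0], [0.0, -0.001, -1.0]]
force: [-8.4, 0.5, 21.8]
gripper_width: 0.0292
```

>>> servo_tool(series=[{"tx": 0, "ty": 0, "tz": 0.001, "yaw": 0}, {"tx": 0, "ty": 0, "tz": 0.001, "yaw": 0}])

```text
time: 13.72
position: [0.5788, 0.237, 0.1105]
eef_rot: [[-0.138, 0.99, -0.0], [0.99, 0.138, 0.001], [0.001, -0.0, -1.0]]
force: [-5.2, 1.0, 17.9]
gripper_width: 0.0295
```

>>> servo_tool(series=[{"tx": 0, "ty": 0, "tz": 0, "yaw": 0}, {"tx": 0, "ty": 0, "tz": 0, "yaw": 0}, {"tx": 0, "ty": 0, "tz": 0, "yaw": 0}, {"tx": 0, "ty": 0, "tz": 0, "yaw": 0}], claw=0.06)

```text
time: 14.05
position: [0.5772, 0.2359, 0.1046]
eef_rot: [[-0.137, 0.991, -0.004], [0.991, 0.137, -0.001], [-0.0, -0.004, -1.0]]
force: [0.4, 0.4, -0.1]
gripper_width: 0.0598
```

>>> servo_tool(series=[{"tx": 0, "ty": 0, "tz": 0.03, "yaw": 0}, {"tx": 0, "ty": 0, "tz": 0.065, "yaw": 0}, {"tx": 0, "ty": 0, "tz": 0.1, "yaw": 0}, {"tx": 0, "ty": 0, "tz": 0.14, "yaw": -0.1}, {"tx": 0, "ty": 0, "tz": 0.18, "yaw": -0.22}, {"tx": 0, "ty": -0.01, "tz": 0.22, "yaw": -0.34}, {"tx": 0.02, "ty": -0.04, "tz": 0.23, "yaw": -0.46}, {"tx": 0.02, "ty": -0.07, "tz": 0.23, "yaw": -0.58}, {"tx": 0.02, "ty": -0.1, "tz": 0.23, "yaw": -0.7}, {"tx": 0.02, "ty": -0.13, "tz": 0.23, "yaw": -0.82}, {"tx": 0.02, "ty": -0.16, "tz": 0.23, "yaw": -0.94}, {"tx": 0.02, "ty": -0.19, "tz": 0.23, "yaw": -1.06}, {"tx": 0.02, "ty": -0.22, "tz": 0.23, "yaw": -1.18}, {"tx": 0.02, "ty": -0.25, "tz": 0.23, "yaw": -1.3}, {"tx": 0.02, "ty": -0.257, "tz": 0.23, "yaw": -1.42}, {"tx": 0.02, "ty": -0.257, "tz": 0.23, "yaw": -1.54}, {"tx": 0.02, "ty": -0.257, "tz": 0.23, "yaw": -1.57}, {"tx": 0.02, "ty": -0.257, "tz": 0.23, "yaw": -1.57}], claw=0.0854)

```text
time: 15.55
position: [0.5982, -0.0211, 0.3351]
eef_rot: [[0.991, 0.137, -0.003], [0.137, -0.991, 0.001], [-0.003, -0.001, -1.0]]
force: [-0.1, 0.6, -1.0]
gripper_width: 0.0851
```

Run:
```python
from h import *
print(bot.read_state()['position'],bot.read_state()['joints'].round(2))
grab('wrist','w6'); grab('side','e6'); z=load('w6')
e=load('e6')['im'][160:290,300:440]; cv2.imwrite('pics/c6.png',cv2.resize(e,(700,600))[:,:,::-1])
```

```text
[ 0.59816429 -0.02110755  0.3351296 ] [-0.2   0.06  1.65  0.    1.44  1.23]
```

View pics/w6.png

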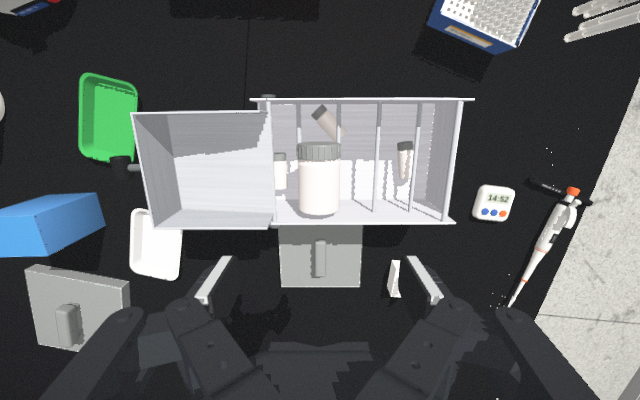

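View pics/c6.png

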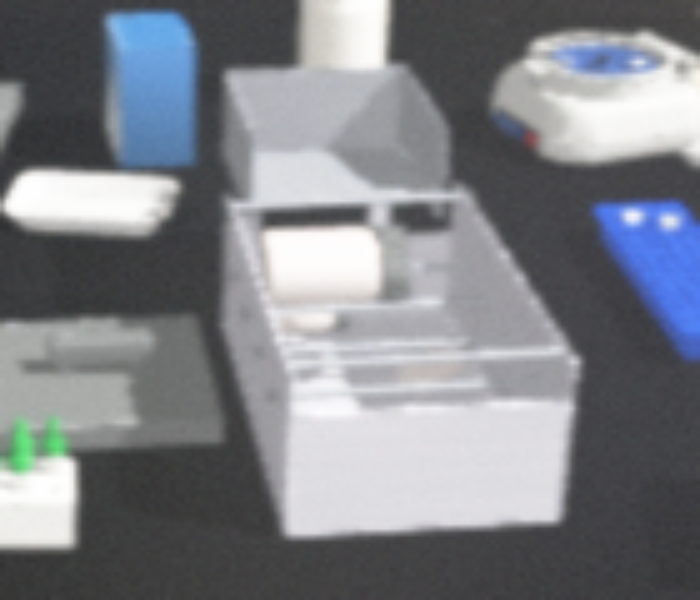

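The wrist view shows the jar lying along the bars at (320,180), lid toward +x. The pan is empty and level at (205,165). Vials are in the basin at (325,122), (280,170) and (405,160). Measuring the jar.

Run:
```python
from h import *
z=load('w6'); P=cloud(z); d=z['d']; im=z['im']; Z=P[...,2]; ok=d>0
K=np.zeros(d.shape,bool);K[130:225,285:350]=1
M=K&ok&(Z>.085)&(Z<.135)
n,l,s,c=cv2.connectedComponentsWithStats(M.astype(np.uint8)); k=1+np.argmax(s[1:,4]); M=l==k
q=P[M]; r=cv2.minAreaRect(q[:,:2].astype(np.float32)); print(len(q),r, 'z',np.percentile(q[:,2],[50,95,99]))
a=np.radians(8);X=np.array([np.cos(a),np.sin(a)]);Y=np.array([-X[1],X[0]])
g=q[:,:2]-[.6225,-.074]; sx=g@X; sy=g@Y
print('x ext',np.percentile(sx,[1,99]),'y ext',np.percentile(sy,[1,99]))
# circle fit in (sy,z)
A=np.c_[2*sy,2*q[:,2],np.ones(len(sy))];b=sy**2+q[:,2]**2
x=np.linalg.lstsq(A,b,rcond=None)[0];print('cyl c',x[:2],'r',np.sqrt(x[2]+x[0]**2+x[1]**2))
# axis dir: crest line per sx
for lo in np.arange(sx.min(),sx.max(),.012):
    m=(sx>=lo)&(sx<lo+.012)&(q[:,2]>.1); print(lo.round(3),((sy[m].min()+sy[m].max())/2).round(4),q[m,2].max().round(4))
cx=(np.percentile(sx,1)+np.percentile(sx,99))/2
print('centre',np.array([.6225,-.074])+cx*X+x[0]*Y)
p=bot.read_state()['position'];print(p)
# finger tip pixel depth
for uv in [(232,258),(408,258),(420,275)]: print(uv,P[uv[1],uv[0]])
# pan floor check
K=np.zeros(d.shape,bool);K[115:225,145:265]=1;print('pan z',np.percentile(Z[K&ok],[1,50,99]))
```

```text
3578 ((0.5873324871063232, -0.016988985240459442), (0.10798337310552597, 0.09614691883325577), 9.181487083435059) z [0.11605289 0.12133796 0.12215148]
x ext [-0.07961307  0.02673787] y ext [0.01850167 0.10169964]
cyl c [0.05897575 0.09434814] r 0.02772319381996897
-0.082 0.0601 0.1201
-0.07 0.0579 0.1224
-0.058 0.0579 0.1223
-0.046 0.0586 0.1226
-0.034 0.0585 0.1232
-0.022 0.0585 0.1229
-0.01 0.0585 0.1222
0.002 0.0584 0.1227
0.014 0.0577 0.1233
0.026 0.0584 0.1187
centre [ 0.58811185 -0.0192776 ]
[ 0.59829864 -0.02061242  0.33551966]
(232, 258) [0.60340704 0.02456233 0.3538187 ]
(408, 258) [ 0.6156029  -0.06251273  0.35392606]
(420, 275) [ 0.61604773 -0.06285905  0.3700974 ]
pan z [0.09893042 0.11261199 0.16896253]
```

>>> servo_tool(series=[{"tx": -0.004, "ty": 0.001, "tz": -0.03, "yaw": 0}, {"tx": -0.004, "ty": 0.001, "tz": -0.07, "yaw": 0}, {"tx": -0.004, "ty": 0.001, "tz": -0.11, "yaw": 0}, {"tx": -0.004, "ty": 0.001, "tz": -0.15, "yaw": 0}, {"tx": -0.004, "ty": 0.001, "tz": -0.18, "yaw": 0}, {"tx": -0.004, "ty": 0.001, "tz": -0.2, "yaw": 0}, {"tx": -0.004, "ty": 0.001, "tz": -0.215, "yaw": 0}, {"tx": -0.004, "ty": 0.001, "tz": -0.23, "yaw": 0}, {"tx": -0.004, "ty": 0.001, "tz": -0.24, "yaw": 0}, {"tx": -0.004, "ty": 0.001, "tz": -0.25, "yaw": 0}, {"tx": -0.004, "ty": 0.001, "tz": -0.255, "yaw": 0}, {"tx": -0.004, "ty": 0.001, "tz": -0.258, "yaw": 0}, {"tx": -0.004, "ty": 0.001, "tz": -0.258, "yaw": 0}], claw=0.07)

```text
time: 16.73
position: [0.5945, -0.0195, 0.0783]
eef_rot: [[0.99, 0.139, -0.0], [0.139, -0.99, 0.0], [-0.0, -0.0, -1.0]]
force: [-0.1, -0.4, -0.4]
gripper_width: 0.0698
```

>>> servo_tool(series=[{"tx": 0, "ty": 0, "tz": -0.001, "yaw": 0}, {"tx": 0, "ty": 0, "tz": -0.002, "yaw": 0}, {"tx": 0, "ty": 0, "tz": -0.002, "yaw": 0}])

```text
time: 16.98
position: [0.595, -0.0197, 0.0772]
eef_rot: [[0.99, 0.138, 0.001], [0.138, -0.99, -0.0], [0.001, 0.0, -1.0]]
force: [-0.8, -0.3, 0.1]
gripper_width: 0.0703
```

>>> servo_tool(series=[{"tx": 0, "ty": 0, "tz": 0, "yaw": 0}, {"tx": 0, "ty": 0, "tz": 0, "yaw": 0}, {"tx": 0, "ty": 0, "tz": 0, "yaw": 0}, {"tx": 0, "ty": 0, "tz": 0, "yaw": 0}], claw=0.05, force=40)

```text
time: 17.32
position: [0.5954, -0.0208, 0.0779]
eef_rot: [[0.99, 0.139, 0.002], [0.139, -0.99, -0.002], [0.001, 0.002, -1.0]]
force: [-1.8, -5.0, 5.3]
gripper_width: 0.0586
```

>>> servo_tool(series=[{"tx": 0, "ty": 0, "tz": 0.005, "yaw": 0}, {"tx": 0, "ty": 0, "tz": 0.015, "yaw": 0}, {"tx": 0, "ty": 0, "tz": 0.03, "yaw": 0}, {"tx": 0, "ty": 0, "tz": 0.05, "yaw": 0}, {"tx": 0, "ty": 0, "tz": 0.075, "yaw": 0}, {"tx": 0, "ty": 0, "tz": 0.1, "yaw": 0}, {"tx": 0, "ty": 0, "tz": 0.125, "yaw": 0}, {"tx": 0, "ty": 0, "tz": 0.15, "yaw": 0}, {"tx": 0, "ty": 0, "tz": 0.165, "yaw": 0}, {"tx": 0, "ty": 0, "tz": 0.165, "yaw": 0}])

```text
time: 18.15
position: [0.5965, -0.0191, 0.2466]
eef_rot: [[0.99, 0.139, 0.008], [0.139, -0.99, -0.0], [0.008, 0.001, -1.0]]
force: [0.8, 1.0, -0.9]
gripper_width: 0.0588
```

Run:
```python
from h import *
grab('wrist','w7')
```

```text
(no output)
```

View pics/w7.png

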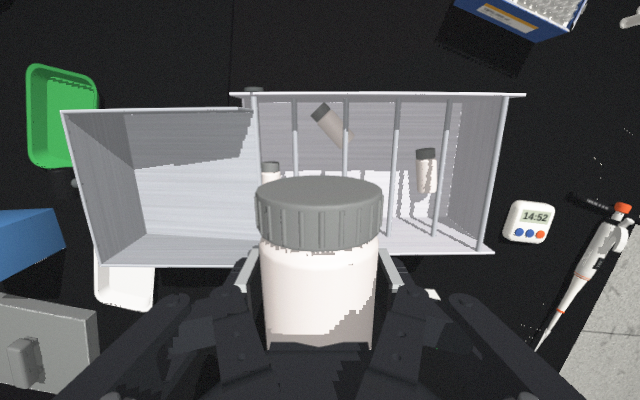

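The jar is held level with its lid at (320,215). Next: how far its lid end reaches along the tool axis.

Run:
```python
from h import *
z=load('w7'); P=cloud(z); d=z['d']; p=bot.read_state()['position']; R=np.array(bot.read_state()['eef_rot'])
Q=(P-p)@R  # tool coords
K=np.zeros(d.shape,bool);K[175:345,255:385]=1
M=K&(d>0)&(Q[...,2]>-.06)&(Q[...,2]<.05)
q=Q[M]; print(p,'x',np.percentile(q[:,0],[1,5,50,95,99,99.8]).round(4),'y',np.percentile(q[:,1],[2,98]).round(4))
for lo in np.arange(-.06,.06,.01):
    m=(q[:,0]>=lo)&(q[:,0]<lo+.01)
    if m.sum()>20: print(lo.round(2),m.sum(),'crest tool z',np.percentile(q[m,2],2).round(4),q[m,1].mean().round(4))
```

```text
[ 0.59542088 -0.01901793  0.2437972 ] x [-0.0232 -0.0154  0.0221  0.0482  0.0484  0.0485] y [-0.0299  0.0284]
-0.04 46 crest tool z -0.032 -0.0059
-0.03 324 crest tool z -0.041 -0.0015
-0.02 1634 crest tool z -0.0466 -0.0008
-0.01 2354 crest tool z -0.0466 -0.0005
0.0 2478 crest tool z -0.0467 -0.0003
0.01 2620 crest tool z -0.0467 -0.0004
0.02 2514 crest tool z -0.0461 -0.001
0.03 2806 crest tool z -0.0469 -0.001
0.04 5457 crest tool z -0.0466 -0.0011
```

>>> servo_tool(series=[{"tx": -0.015, "ty": 0.022, "tz": 0, "yaw": -0.02}, {"tx": -0.032, "ty": 0.048, "tz": 0, "yaw": -0.04}, {"tx": -0.05, "ty": 0.075, "tz": 0, "yaw": -0.06}, {"tx": -0.068, "ty": 0.102, "tz": 0, "yaw": -0.09}, {"tx": -0.086, "ty": 0.129, "tz": 0, "yaw": -0.12}, {"tx": -0.104, "ty": 0.156, "tz": 0, "yaw": -0.15}, {"tx": -0.122, "ty": 0.183, "tz": 0, "yaw": -0.18}, {"tx": -0.14, "ty": 0.21, "tz": 0, "yaw": -0.2}, {"tx": -0.158, "ty": 0.237, "tz": 0, "yaw": -0.22}, {"tx": -0.174, "ty": 0.261, "tz": 0, "yaw": -0.236}, {"tx": -0.187, "ty": 0.28, "tz": 0, "yaw": -0.236}, {"tx": -0.187, "ty": 0.28, "tz": -0.02, "yaw": -0.236}, {"tx": -0.187, "ty": 0.28, "tz": -0.05, "yaw": -0.236}, {"tx": -0.187, "ty": 0.28, "tz": -0.08, "yaw": -0.236}, {"tx": -0.187, "ty": 0.28, "tz": -0.11, "yaw": -0.236}, {"tx": -0.187, "ty": 0.28, "tz": -0.135, "yaw": -0.236}, {"tx": -0.187, "ty": 0.28, "tz": -0.15, "yaw": -0.236}, {"tx": -0.187, "ty": 0.28, "tz": -0.15, "yaw": -0.236}])

```text
time: 19.7
position: [0.4025, 0.2588, 0.0853]
eef_rot: [[0.995, -0.097, -0.012], [-0.097, -0.995, -0.004], [-0.012, 0.005, -1.0]]
force: [-1.3, 0.2, -1.9]
gripper_width: 0.0587
```

Run:
```python
from h import *
print(bot.read_state()['position'],bot.read_state()['joints'].round(2))
grab('scene','s8');grab('wrist','w8')
b=load('s8')['im'][180:310,180:340];w=load('w8')['im']
cv2.imwrite('pics/c8.png',np.vstack([cv2.resize(b,(480,300)),cv2.resize(w,(480,300))])[:,:,::-1])
```

```text
[0.40250014 0.2588248  0.0853293 ] [0.36 0.04 2.15 0.   0.97 2.03]
```

View pics/c8.png

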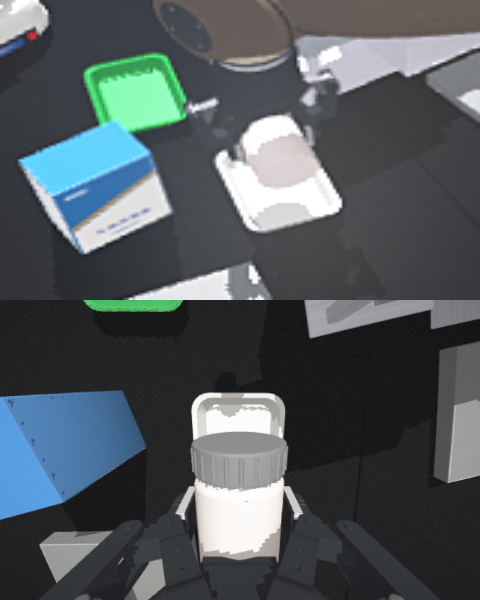

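The jar hangs straight above the steel tray, aligned with its long side (lower view: lid at (240,460), tray at (240,400)). Lowering.

>>> servo_tool(series=[{"tx": 0, "ty": 0, "tz": -0.01, "yaw": 0}, {"tx": 0, "ty": 0, "tz": -0.025, "yaw": 0}, {"tx": 0, "ty": 0, "tz": -0.04, "yaw": 0}, {"tx": 0, "ty": 0, "tz": -0.052, "yaw": 0}, {"tx": 0, "ty": 0, "tz": -0.06, "yaw": 0}, {"tx": 0, "ty": 0, "tz": -0.066, "yaw": 0}, {"tx": 0, "ty": 0, "tz": -0.07, "yaw": 0}, {"tx": 0, "ty": 0, "tz": -0.07, "yaw": 0}])

```text
time: 20.47
position: [0.4076, 0.2604, 0.0213]
eef_rot: [[0.995, -0.097, -0.0], [-0.097, -0.995, -0.0], [-0.0, 0.0, -1.0]]
force: [-0.1, 0.4, -2.2]
gripper_width: 0.0586
```

>>> servo_tool(series=[{"tx": 0, "ty": 0, "tz": -0.001, "yaw": 0}, {"tx": 0, "ty": 0, "tz": -0.003, "yaw": 0}, {"tx": 0, "ty": 0, "tz": -0.005, "yaw": 0}, {"tx": 0, "ty": 0, "tz": -0.005, "yaw": 0}])

```text
time: 20.8
position: [0.4078, 0.2605, 0.0166]
eef_rot: [[0.995, -0.097, 0.0], [-0.097, -0.995, 0.0], [0.0, -0.0, -1.0]]
force: [-0.9, -0.4, -1.1]
gripper_width: 0.0586
```

>>> servo_tool(series=[{"tx": 0, "ty": 0, "tz": -0.001, "yaw": 0}, {"tx": 0, "ty": 0, "tz": -0.002, "yaw": 0}, {"tx": 0, "ty": 0, "tz": -0.002, "yaw": 0}])

```text
time: 21.05
position: [0.4078, 0.2606, 0.0165]
eef_rot: [[0.995, -0.097, -0.001], [-0.097, -0.995, -0.001], [-0.001, 0.001, -1.0]]
force: [-4.9, -2.0, 11.8]
gripper_width: 0.0588
```

>>> servo_tool(series=[{"tx": 0, "ty": 0, "tz": 0.001, "yaw": 0}, {"tx": 0, "ty": 0, "tz": 0.001, "yaw": 0}, {"tx": 0, "ty": 0, "tz": 0.002, "yaw": 0}, {"tx": 0, "ty": 0, "tz": 0.01, "yaw": 0}, {"tx": 0, "ty": 0, "tz": 0.03, "yaw": 0}, {"tx": 0, "ty": 0, "tz": 0.06, "yaw": 0}, {"tx": 0, "ty": 0, "tz": 0.1, "yaw": 0}, {"tx": 0, "ty": 0, "tz": 0.14, "yaw": 0}, {"tx": 0, "ty": 0, "tz": 0.18, "yaw": 0}, {"tx": 0.02, "ty": 0, "tz": 0.22, "yaw": 0}, {"tx": 0.04, "ty": -0.03, "tz": 0.25, "yaw": 0}, {"tx": 0.06, "ty": -0.06, "tz": 0.28, "yaw": 0}, {"tx": 0.08, "ty": -0.1, "tz": 0.3, "yaw": 0}, {"tx": 0.1, "ty": -0.14, "tz": 0.32, "yaw": 0}, {"tx": 0.1, "ty": -0.14, "tz": 0.32, "yaw": 0}, {"tx": 0.1, "ty": -0.14, "tz": 0.32, "yaw": 0}], claw=0.075)

```text
time: 22.38
position: [0.5103, 0.1168, 0.3385]
eef_rot: [[0.995, -0.102, 0.007], [-0.102, -0.995, -0.001], [0.007, 0.001, -1.0]]
force: [-0.1, 0.3, 0.7]
gripper_width: 0.0753
```

Run:
```python
from h import *
im,d=grab('wrist','w9');grab('side','e9');grab('scene','s9')
z=load('w9');P=cloud(z);Z=P[...,2]
cv2.imwrite('pics/c9.png',np.vstack([cv2.resize(load(n)['im'],(480,300)) for n in('side','e9')][1:]+[cv2.resize(load('s9')['im'],(480,300))])[:,:,::-1]) if 0 else cv2.imwrite('pics/c9.png',np.vstack([cv2.resize(load(n)['im'],(480,300)) for n in('e9','s9')])[:,:,::-1])
```

```text
(no output)
```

View pics/w9.png

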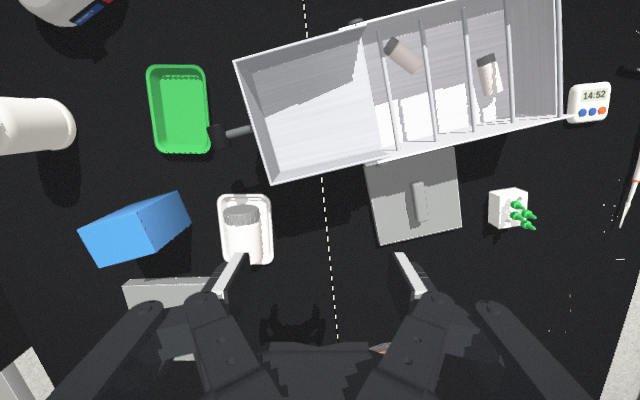

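View pics/c9.png

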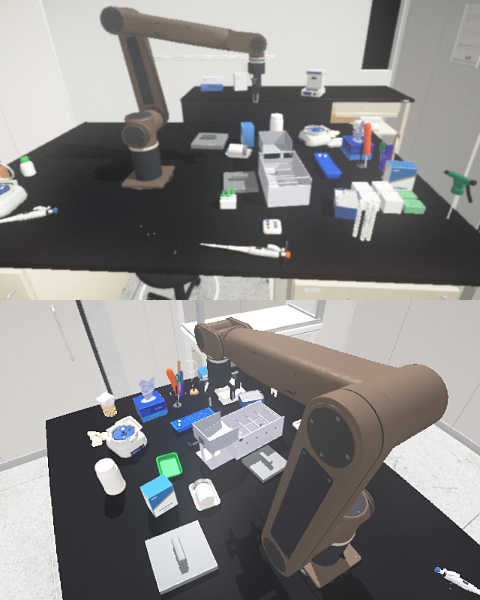

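The jar lies in the tray at (242,235), the cover is flat grip-up at (415,195), and the pan is level and empty. Two vials are visible; the third was under the lip earlier, so I'll check it along with the numbers.

Run:
```python
from h import *
z=load('w9');P=cloud(z);Z=P[...,2];d=z['d']
def st(n,u0,u1,v0,v1,zl,zh):
    K=np.zeros(d.shape,bool);K[v0:v1,u0:u1]=1;q=P[K&(d>0)&(Z>zl)&(Z<zh)];r=cv2.minAreaRect(q[:,:2].astype(np.float32))
    print(n,len(q),'z',np.percentile(q[:,2],[5,50,95]).round(4),np.round(r[0],4),np.round(r[1],4),round(r[2],1))
st('jar',215,275,195,265,.035,.08); st('lid',360,465,145,245,.012,.03); st('grip',400,440,170,230,.035,.06)
st('pan rim',230,400,10,185,.16,.19); st('knob',208,230,120,148,.12,.15)
st('foam',485,540,185,230,.06,.09)
zs=load('s9');Pc=cloud(zs)
K=zs['d']>0; K[:, :]&=False if False else True
b=[load(n)['im'] for n in('e6','e9')]
cv2.imwrite('pics/c10.png',np.vstack([cv2.resize(load('e9')['im'][160:290,300:440],(500,300),interpolation=2),cv2.resize(load('w6')['im'][90:230,250:470],(500,300),interpolation=2)])[:,:,::-1])
a,bb=load('side0'),load('e9');pa,pb=cloud(a),cloud(bb)
for n,(u,v) in dict(foam=(304,270),timer=(362,301),carton=(330,178)).items(): print(n,pa[v,u].round(3),pb[v,u].round(3))
```

```text
jar 1542 z [0.0385 0.0543 0.0603] [0.409  0.2628] [0.0575 0.094 ] 84.4
lid 6485 z [0.0173 0.0188 0.0203] [ 0.4511 -0.0414] [0.1722 0.1522] 8.1
grip 535 z [0.0379 0.0463 0.0479] [ 0.4396 -0.0433] [0.0681 0.0199] 8.6
pan rim 1878 z [0.1614 0.1701 0.1719] [0.5967 0.1145] [0.1368 0.1401] 8.0
knob 462 z [0.127  0.1341 0.1365] [0.5812 0.2356] [0.0265 0.0289] 83.3
foam 148 z [0.0608 0.0669 0.0733] [ 0.4051 -0.2085] [0.0485 0.0205] 46.5
foam [ 0.408 -0.235  0.029] [ 0.408 -0.235  0.029]
timer [ 0.573 -0.35   0.017] [ 0.573 -0.35   0.017]
carton [0.458 0.366 0.085] [0.458 0.368 0.085]
```

View pics/c10.png

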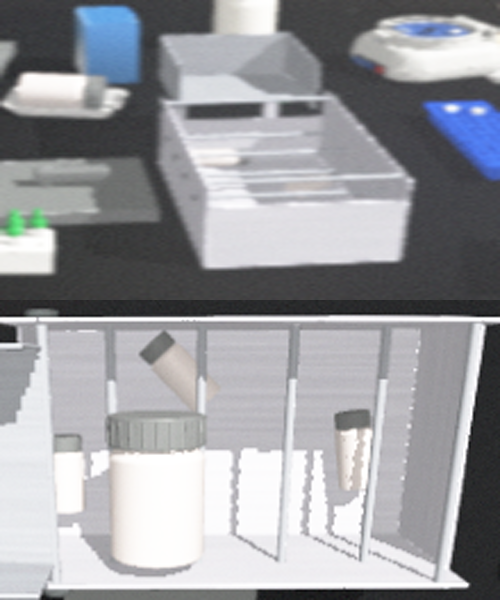

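Run:
```python
from h import *
for n,pts in (('w6',[(280,160),(280,170),(280,182),(322,115),(335,130),(405,147),(404,160),(405,175)]),('w9',[(395,48),(402,55),(412,65),(486,62),(488,75),(490,90)])):
    z=load(n);P=cloud(z)
    for u,v in pts: print(n,(u,v),np.nanmedian(P[v-1:v+2,u-1:u+2].reshape(-1,3),0).round(3))
```

```text
w6 (280, 160) [0.6   0.044 0.028]
w6 (280, 170) [0.584 0.043 0.029]
w6 (280, 182) [0.564 0.041 0.029]
w6 (322, 115) [ 0.678 -0.013  0.029]
w6 (335, 130) [ 0.659 -0.035  0.031]
w6 (405, 147) [ 0.648 -0.152  0.028]
w6 (404, 160) [ 0.628 -0.155  0.029]
w6 (405, 175) [ 0.604 -0.162  0.029]
w9 (395, 48) [ 0.676 -0.012  0.028]
w9 (402, 55) [ 0.666 -0.022  0.029]
w9 (412, 65) [ 0.651 -0.037  0.028]
w9 (486, 62) [ 0.645 -0.15   0.027]
w9 (488, 75) [ 0.627 -0.154  0.027]
w9 (490, 90) [ 0.605 -0.159  0.025]
```

All three vials lie at basin-floor height (tops about 0.029). The third is near the basin's back end, so I'll check that it's inside the wall.

Run:
```python
from h import *
z=load('s5');P=cloud(z)
a=np.radians(8);X=np.array([np.cos(a),np.sin(a)]);Y=np.array([-X[1],X[0]])
d=z['d'];g=P[...,:2]-[.6225,-.074];sx=g@X;sy=g@Y
M=(d>0)&(P[...,2]>.03)&(P[...,2]<.1)&(abs(sx)<.07)&(sy>.09)&(sy<.2);M[:,:230]=0;M[:,400:]=0
print('wall sy',np.percentile(sy[M],[5,25,50,75,95]).round(3),M.sum())
cv2.imwrite('pics/c11.png',np.vstack([cv2.resize(load(n)['im'][150:235,240:340],(700,300),interpolation=2) for n in('s5','s9')])[:,:,::-1])
```

```text
wall sy [0.135 0.136 0.137 0.138 0.139] 244
```

View pics/c11.png

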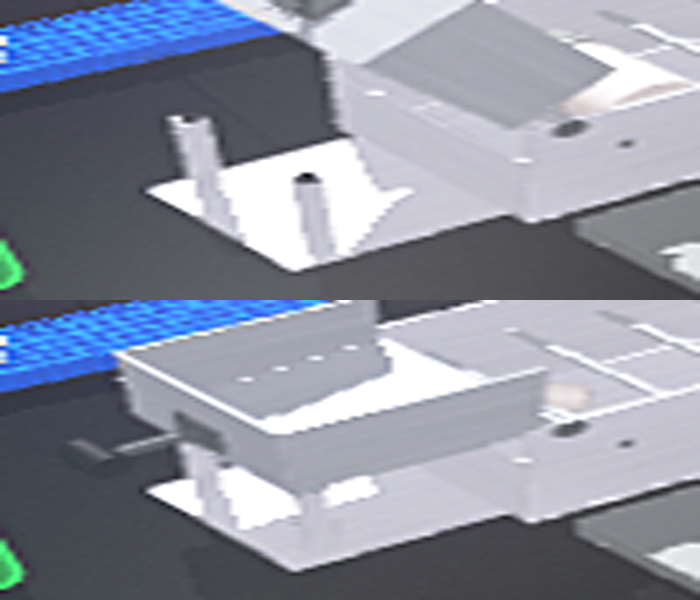

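The basin's back wall stands at sy about 0.137, so the third vial lies inside it. The pan is down on its posts, so I'm handing in.

```bash
python3 -c "
from h import *
s=bot.read_state();print(s['time'],s['force'].round(2));print(workorder.hand_in())"
```

```text
22.5333 [-0.38 -0.12 -0.57]
the job is handed in; nothing more can be done
None
```

The job is done as asked, in the order asked, and was handed in at 22.5 s with the gripper touching nothing.

- **Cover:** I lifted the small cover off the pan and set it flat on the bench, grip up, in front of the stand. Its top measured about 19 to 20 mm above the bench.
- **Pan:** I raised it by the knob to about 1.0 rad, so everything rolled out, then lowered it under control. It is level on its posts and empty, with its rim at 0.170 to 0.172 m.
- **Jar:** I took it off the bars and laid it in the steel tray. It sits at (0.409, 0.263), about 1 to 2 mm from the tray's measured centre and along its long side.
- **Vials:** All three lie at basin-floor height. The third is under the pan's lip and hidden in the last views. My only evidence that it is inside the basin is an earlier picture placing it within the back wall.
- **Bystanders:** The foam block and timer gave the same readings before and after. The carton's differed by 2 mm at the one point checked, which is within the calibration error.

**Disagreements:** The scene and wrist cameras differed by 2 to 5 mm on the cover's position; I used the wrist values. The jar's top read about 60 mm where about 61 to 63 mm was expected. The knob slipped about 2 mm in the grip, and the wrist force reached 22 N as the pan came to rest.

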